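Lift a weighed bread roll off the scale with tongs

TASK

The pulled-out upper drawer of the white organiser hangs over the bread roll on the kitchen scale: first push that drawer fully home, so that it snaps into its catch. Then pick up the sprung kitchen tongs, close their tips on the roll and lift it about 10 cm clear above the scale, and finish with the gripper still holding the tongs and the roll hanging still between the tips. Touch the roll with nothing but the tongs, and leave the whisk, the spice jar and the tumbler where they stand.

Things in the scene. Friction and masses are not known exactly. Their poses are not given: they have to be found in the camera images.
- organiser: White two-drawer organiser, 178 deep x 190 wide x 135 mm high, fixed. Origin: centre of its underside; x to its back, y to its left as seen from the robot. Cabinet front 81 mm from the origin at -x. The upper drawer (front 182 mm wide, 72 to 130 mm above the worktop, underside at 70 mm) stands open to -x over the scale. The lower drawer is shut and does not move.
- organiser_drawer_2 (a joint): How far the upper drawer is pulled out, in m: 0 is fully home, starts at 0.085 to 0.105. It slides with about 1 N; about 10 mm from home it meets a spring catch (about 4 N to push past), which over the last 4 mm draws it home and keeps it there.
- drawer_front (a point): Middle of the outer face of the upper drawer's front panel, 115 mm above the worktop; moves with the drawer. Just below it, at 103 to 107 mm height, a lip 50 mm wide sticks out 8 mm from the panel; panel and lip can both be pushed.
- scale: Flat white kitchen scale, 195 x 155 mm, fixed. Origin: centre of its underside. Its weighing plate is 24 mm above the worktop, from 42 mm in front of (-x) to 94 mm behind (+x) the origin, 148 mm wide.
- bread_roll: Small round bread roll, rigid, with a cross cut on top: 46 mm in diameter (widest 12 to 18 mm above its underside), 38 mm high, flat bottom, 30 to 65 g. Origin: centre of its underside, z up. It sits on the weighing plate, 135 to 150 mm in front of the organiser's origin, with its top 62 mm above the worktop.
- roll_mid (a point): Middle of the roll, 16 mm above its underside, on its axis.
- tongs: Steel kitchen tongs, 240 mm long, 24 mm high, 82 g, lying flat, arms opening sideways. Origin: between the arms, on the underside; x to the tips, y to the left arm. Pivot at x = -110 mm, a ring behind it, middle of the tips at x = +77 mm. Ribbed black finger rests, 21 mm high, 44 mm long between low ridges, sit outside, centred at x = -11 mm. Both arms move alike; a spring keeps them open.
- tongs_grip (a point): Where to grip the tongs from above: between the finger rests, 11 mm behind the tongs' origin, 12 mm up. Width over the rests here: 54 mm open, about 40 mm with the tips closed on the roll. The spring pushes 6 N (open) to 9 N (shut) outwards on each rest: half-closed fingers at 48 mm carry the tongs, with a gap of about 60 mm left at the tips (71 mm when fully open).
- tongs_tip_l (a point): Middle of the cup at the tip of the tongs' left (+y) arm, 12 mm above their underside, 88 mm ahead of tongs_grip; moves with the arm. Cup 45 mm long, 23 mm high. The gap between the tips shrinks 1.9 times as much as the width at tongs_grip.
- tongs_tip_r (a point): Middle of the cup at the tip of the tongs' right (-y) arm, likewise.
- whisk: Wire whisk, 297 mm long, up to 64 mm wide and 57 mm high, lying on the worktop on the other side from the tongs (which lies left and which right changes). Not to be moved. Origin: underside, mid-length; handle to -x.
- spice_jar: Spice jar, 47 mm in diameter, 98 mm high, standing at the left. Not to be moved. Origin: centre of its underside.
- tumbler: Brushed steel tumbler, 70 mm in diameter, 120 mm high, standing at the right. Not to be moved. Origin: centre of its underside.

How it is judged (in metres and radians):
On the way, in this order (a step that is already met when the one before it is completed fails the run):
1. the upper drawer is pushed home into its catch (value of joint organiser_drawer_2 below 0.003 m), for 0.2 s.
2. then the tongs are picked up with the gripper (contact force between the fingers and tongs above 0.5 N and height (world z) of tongs above 0.012 m), for 0.2 s.
At the end, for the whole second after the job is handed in: Drawer home (within 3 mm). The gripper holds the tongs, which touch neither scale nor organiser; the roll is still (under 3 cm/s), carried by the tongs' tips alone (middle within 45 mm of each tip), its middle over 105 mm above the worktop (underside 65 mm above the plate) (value of joint organiser_drawer_2 below 0.003 m and height (world z) of roll_mid above 0.105 m and linear speed of bread_roll below 0.03 m/s and contact force between tongs and bread_roll above 1 N and distance between roll_mid and tongs_tip_l below 0.045 m and distance between roll_mid and tongs_tip_r below 0.045 m and contact force between the fingers and tongs above 0.5 N and contact force between the fingers and bread_roll below 0.05 N and contact force between each of bread_roll, tongs and scale below 0.05 N and contact force between each of bread_roll, tongs and organiser below 0.05 N); the arm keeps its last pose, push and grip.
It fails at once if the robot touches the roll itself (contact force between any of the fingers, the arm and bread_roll above 0.5 N).
It fails at once if the whisk, the spice jar or the tumbler is moved by more than 4 cm (distance of any of whisk, spice_jar, tumbler from where it was at the start of the episode above 0.04 m).
It also fails if it takes over 61 s, if anything falls off the work surface, if the arm or the gripper's body presses on something with over 40 N, if the wrist force passes 120 N, or if a joint passes its speed limit or range.

ROBOT

A 6-joint arm with a two-finger parallel gripper is mounted at the origin on a cart in front of the work surface, level with it; the furniture and walls round the work are solid. World frame = base frame: x ahead of the robot, y to its left, z up, the work surface at z = 0. Lengths are in mm, angles in rad, forces in N, time in s.
With the tool pointing down it reaches from about 350 to 775 mm from the base axis. Payload 7.3 kg.
Tool frame: the origin (TCP) lies on the front face of the gripper's body, between the roots of the fingers; the fingertips stand 66 mm ahead of it and the grasp point (between the pads) lies 47 mm ahead of it (bot.tip_extent is the distance from the TCP to the fingertips, in mm); z points along the fingers, y is the line along which they close (so a half turn about z gives the same grasp; the last joint's range is limited). The gripper opens to 92 mm and grips with 3 to 60 N. Pads are 19 mm wide; open, the fingers measure 130 mm over their backs; the gripper's body (75 mm by 190 mm) begins 47 mm behind the grasp point.
Start: joints at [-1.276, 0.342, 1.524, -0, 1.275, -0.146], TCP at [224.02, -474.819, 292.241] pointing down, gripper open.
Joint ranges: [-2.53, 2.53], [-0.77, 2.02], [0.04, 2.7], [-1, 4.14], [0.28, 2.66], [-3.11, 3.11]. Speed limits (rad/s): [2.57, 2.57, 3.14, 3.14, 3.14, 3.14].

INTERFACE

Orientations are given as [roll, pitch, yaw] about the fixed x, y, z axes, in that order (R = Rz(yaw) Ry(pitch) Rx(roll)).
In Python, from plant import readout, viewer, order, bot gives the robot as it stands.
- The arm moves only by the shell command python3 -m creep 'ROWS'. ROWS is text: rows parted by semicolons, each of 7 numbers parted by spaces: the shift along the world's x, y, z in m, then the turn, a rotation vector about the world's x, y, z in rad, then the opening in per cent of the stroke, from 0 (shut) to 100 (fully open). A call has 1 to 8 rows; each row shifts and turns the commanded pose from where the row before left it; what a row does not reach is not made up. A row lasts 1/12 s, in which the tool goes at most 41.7 mm and 7.16 degrees, less where a joint would pass 70% of its speed; a pose out of reach is approached as far as the arm can. A call is refused whole if a number of a shift passes 0.0417 or a number of a turn 0.125, either way. A call with a gripper value outside its range is refused whole. The fingers move at their own pace and stop on an object; the grip force is fixed at half the most. Time passes only in rows, so rows that do not move let the fingers close. It gives the time, the measured TCP pose, the force, the opening and the grip force at its end, in the units of the state.
- readout.get_obs(): the state, without advancing time (a new reading comes with each control period).
- viewer.capture(name): name is "side" or "top"; returns the picture (420x560x3 uint8, red, green, blue); there is no depth.
- viewer.camera_info(name): a dict with "fx", "fy", "cx", "cy" (pixels), "origin" and "rotation" of the camera in the world. Camera axes: x right, y up, looking along -z (the intrinsics and any distortion apply to the point x, -y, -z); pixel columns grow to the right and rows downward; lengths in mm; the calibration is good to about 2 mm. A picture is of the moment at which its call begins. camera_info takes no time and is no camera call.
- order.close_job(): hands the job in; it is judged then, once.
The state is a dict: "time": time; "joint_positions": joint angles; "dq": joint speeds; "tau": joint torques, N m; "tool_pos": TCP position; "tcp_rot": TCP orientation; "contact_force": force on the tool from outside, world axes, zero at the start; "moment": the same for the moment, N m; "grip_width": finger opening in mm; "finger_force": force on a finger pad.
Only numpy, scipy, OpenCV 4.12 (cv2) and the standard library are available. Lean on these libraries where they do the work, as an engineer would, in place of code of your own. Each camera call takes 0.05 s, during which the arm holds its last target. There are 200 camera calls.

## Working session

There is one attempt and no reset: what is moved stays moved. The work goes in short steps, Python scripts to look and compute and a shell command to move; the robot and the scene stay as the last step left them, time stands still between calls to the robot, and variables do not carry over. Pictures are saved under pics/ and viewed, at most 13 in all, crops included, and the job is handed in when it is done.

```bash
ls; mkdir -p pics; python3 - <<'E'
from plant import readout, viewer, order, bot
import cv2
print(readout.get_obs())
for n in("side","top"):
    print(viewer.camera_info(n)); cv2.imwrite(f"pics/{n}0.png",viewer.capture(n)[:,:,::-1])
print(bot.tip_extent)
E
```

```text
pics
{'time': 0.0, 'joint_positions': array([-1.27600016e+00,  3.42722019e-01,  1.52499760e+00,  2.59953217e-05,
        1.27539158e+00, -1.46005363e-01]), 'dq': array([-0.00206467, -0.00110411, -0.0005372 ,  0.00079837,  0.00241315,
        0.00068509]), 'tau': array([-1.11443722e-03, -4.31248212e+01, -2.44212538e+01,  7.17292889e-02,
        5.61598269e-02, -1.34935053e-04]), 'tool_pos': array([ 223.93499815, -474.5170558 ,  291.55202555]), 'tcp_rot': array([-3.14009388e+00, -2.45522852e-04,  4.40793760e-01]), 'contact_force': array([-0.21449931,  0.06456504,  0.32922561]), 'moment': array([-0.01457107, -0.00147612,  0.01028731]), 'finger_force': 0.0, 'grip_width': 92.05472708660655}
{'fx': 463.58512471285087, 'fy': 463.58512471285087, 'cx': 276.77654083989205, 'cy': 209.81976879806092, 'origin': array([  560.13701575, -1094.48719341,   515.72999349]), 'rotation': array([ 1.19216755, -0.0013831 , -0.05004743])}
{'fx': 486.11628209926704, 'fy': 486.11628209926704, 'cx': 277.4136665780368, 'cy': 212.18969717952143, 'origin': array([ 443.29057069,  -26.37032841, 1400.63192647]), 'rotation': array([ 0.11731015, -0.00451475, -1.55237974])}
65.5
```

View pics/side0.png

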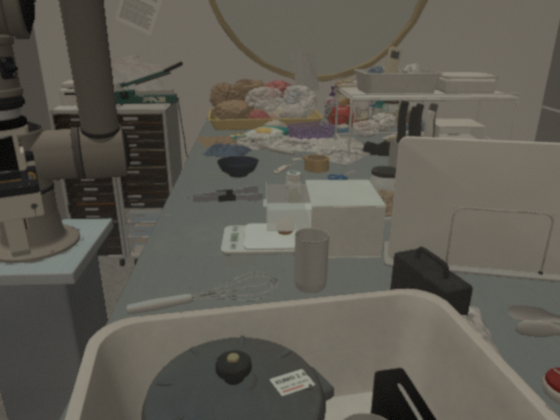

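View pics/top0.png

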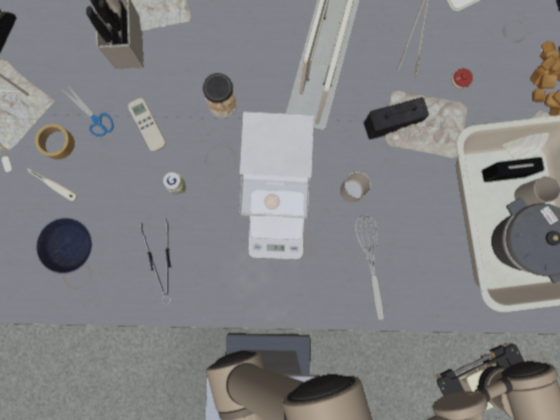

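The top view shows the organiser around (275,145), its drawer open at (275,195), the tongs at the left around (158,260) with the ring at the bottom and tips at the top, the whisk at (370,260) and the tumbler at (355,185). I'll enlarge both views next.

```bash
cat > h.py <<'E'
import numpy as np, cv2
from scipy.spatial.transform import Rotation as R
from plant import readout, viewer, order, bot
def cam(n):
    c=viewer.camera_info(n); return c, R.from_euler('xyz',c['rotation']).as_matrix(), np.array(c['origin'])
def ray(n,u,v):
    c,M,o=cam(n); d=M@np.array([(u-c['cx'])/c['fx'],-(v-c['cy'])/c['fy'],-1.]); return o,d/np.linalg.norm(d)
def onz(n,u,v,z):
    o,d=ray(n,u,v); return o+d*(z-o[2])/d[2]
def px(n,p):
    c,M,o=cam(n); q=M.T@(np.asarray(p,float)-o); return c['cx']+c['fx']*q[0]/-q[2], c['cy']-c['fy']*q[1]/-q[2]
def tri(p,s):
    o1,d1=ray('top',*p);o2,d2=ray('side',*s)
    t=np.linalg.lstsq(np.c_[d1,-d2],o2-o1,rcond=None)[0]
    a,b=o1+d1*t[0],o2+d2*t[1]; return (a+b)/2,np.linalg.norm(a-b)
E
python3 - <<'E'
from h import *
print(viewer.camera_info('top').keys())
t=cv2.imread('pics/top0.png');s=cv2.imread('pics/side0.png')
a=cv2.resize(t[100:310,120:400],(800,600),interpolation=cv2.INTER_CUBIC)
cv2.imwrite('pics/a.png',a)
b=cv2.resize(s[150:300,180:400],None,fx=3.6,fy=3.6,interpolation=cv2.INTER_CUBIC)
cv2.imwrite('pics/b.png',b)
E
```

```text
dict_keys(['fx', 'fy', 'cx', 'cy', 'origin', 'rotation'])
```

View pics/a.png

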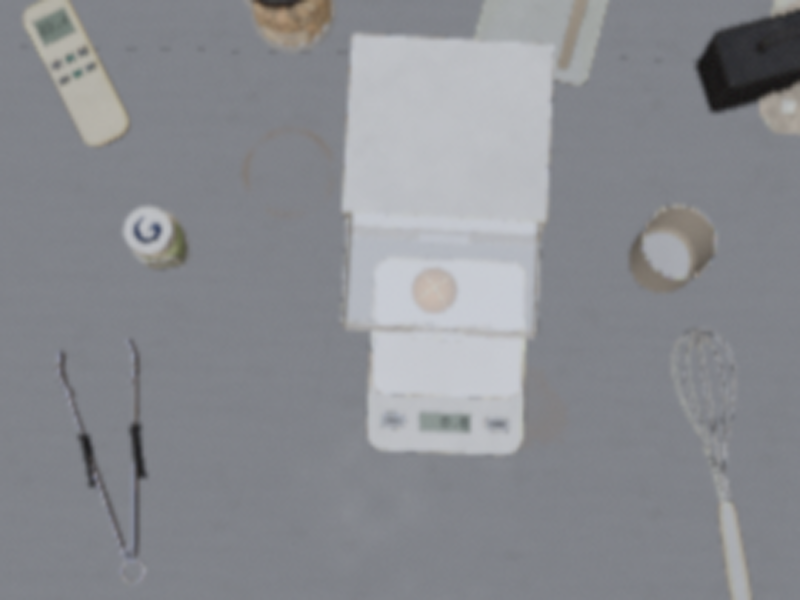

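View pics/b.png

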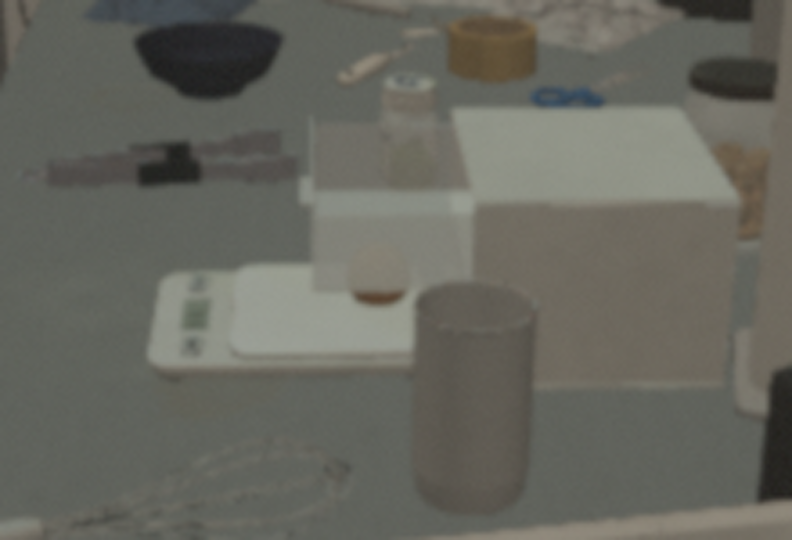

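Top crop: roll at (434,290), open drawer lip near y≈328, black rests at (88,460) and (138,451), tong tips at (62,353) and (133,343), pivot near (132,555). Side crop: roll at (379,275) beneath the translucent drawer, tongs at (170,165). Now the numbers.

```bash
python3 - <<'E'
from h import *
t=cv2.imread('pics/top0.png');s=cv2.imread('pics/side0.png')
f=lambda u,v:(120+(u+.5)/2.857-.5,100+(v+.5)/2.857-.5)
g=lambda u,v:(180+(u+.5)/3.6-.5,150+(v+.5)/3.6-.5)
def blobs(im,thr,box):
    x0,y0,x1,y1=box; m=(im[y0:y1,x0:x1].max(2)<thr).astype(np.uint8)
    n,l,st,c=cv2.connectedComponentsWithStats(m)
    return [(st[i,4],c[i]+[x0,y0],st[i,:4]+[x0,y0,0,0]) for i in range(1,n) if st[i,4]>8]
bt=blobs(t,60,(135,235,180,280)); bs=blobs(s,60,(205,180,250,206))
print('top rests',bt);print('side rests',bs)
for b in bt: print('rest z12',onz('top',*b[1],12).round(1))
T=dict(tipL=(62,353),tipR=(133,343),restL=(88,460),restR=(138,451),piv=(130,553))
for k,v in T.items(): print(k,onz('top',*f(*v),24).round(1))
print('side rests mid R z12',onz('side',*g(169,165),11).round(1),'L',onz('side',*g(175,152),11).round(1))
print('tri restR',tri(f(138,451),g(169,165)))
hsv=cv2.cvtColor(t,cv2.COLOR_BGR2HSV)[190:213,260:285]
m=((hsv[...,0]<22)&(hsv[...,1]>25)).astype(np.uint8); mm=cv2.moments(m,True)
r=(260+mm['m10']/mm['m00'],190+mm['m01']/mm['m00']);print('roll px',r,mm['m00'])
print('roll z45',onz('top',*r,45).round(1)); print('roll tri',tri(r,g(379,265)))
print('cab top edges z135',[onz('top',*f(*p),135).round(1) for p in((352,36),(553,44),(344,212),(546,220))])
print('drawer front z130',[onz('top',*f(*p),130).round(1) for p in((346,326),(534,332))])
print('scale front z20',[onz('top',*f(*p),20).round(1) for p in((370,452),(523,452))])
print('jar',onz('top',*f(149,229),98).round(1),'tumbler',onz('top',*f(686,232),120).round(1))
print('drawer tri topnear corner',tri(f(534,332),g(312,187)))
E
```

```text
top rests [(np.int32(33), array([167.6969697 , 257.36363636]), array([166, 249,   4,  18])), (np.int32(19), array([150.15789474, 257.        ]), array([149, 253,   3,  10]))]
side rests [(np.int32(134), array([227.14925373, 196.03731343]), array([218, 190,  18,  11]))]
rest z12 [471.9 279.8  12. ]
rest z12 [472.  329.6  12. ]
tipL [566.7 356.1  24. ]
tipR [578.  286.1  24. ]
restL [461.4 325.2  24. ]
restR [471.1 276.3  24. ]
piv [371.7 279.7  24. ]
side rests mid R z12 [470.4 303.8  11. ] L [474.1 338.3  11. ]
tri restR (array([471.6831407 , 277.12177427,  20.61231311]), np.float64(0.9321262431080275))
roll px (270.3611111111111, 202.41666666666666) 36.0
roll z45 [630.5  -9.2  45. ]
roll tri (array([633.18577732,  -9.22434544,  45.75262116]), np.float64(5.613234204012391))
cab top edges z135 [array([860.9,  68.4, 135. ]), array([ 856.9, -120.7,  135. ]), array([692.7,  71.3, 135. ]), array([ 688.8, -115.9,  135. ])]
drawer front z130 [array([587.1,  66.9, 130. ]), array([ 584.8, -106.2,  130. ])]
scale front z20 [array([474.5,  47.8,  20. ]), array([ 477.3, -103.6,   20. ])]
jar [680. 259.  98.] tumbler [ 682.8 -248.1  120. ]
drawer tri topnear corner (array([ 584.86947463, -105.46136206,  142.25818041]), np.float64(2.857199615052479))
```

```bash
python3 -m creep '0.0225 0.0325 0 0 0 -0.055 0;0.0225 0.0325 0 0 0 -0.055 0;0.0225 0.0325 0 0 0 -0.055 0;0.0225 0.0325 0 0 0 -0.055 0;0.0225 0.0325 0 0 0 -0.055 0;0.0225 0.0325 0 0 0 -0.055 0;0.0225 0.0325 0 0 0 -0.055 0;0.0225 0.0325 0 0 0 -0.055 0'; python3 -m creep '0.0225 0.0325 0 0 0 0 0;0.0225 0.0325 0 0 0 0 0;0.0225 0.0325 0 0 0 0 0;0.0225 0.0325 0 0 0 0 0;0.0225 0.0325 0 0 0 0 0;0.0225 0.0325 0 0 0 0 0;0 0 0 0 0 0 0;0 0 0 0 0 0 0'
```

```text
time: 0.77
tool_pos: [404.6, -213.0, 292.1]
tcp_rot: [-3.141, 0.0, -0.002]
contact_force: [1.5, -0.7, -0.0]
grip_width: 43.2
finger_force: 0.0
time: 1.43
tool_pos: [539.4, -18.0, 291.4]
tcp_rot: [-3.142, 0.001, 0.005]
contact_force: [-0.7, 0.0, -0.8]
grip_width: 0.6
finger_force: 0.0
```

Down to 153 mm, then push 110 mm or so forward, slowly at the end.

```bash
python3 -m creep '0 0 -0.034 0 0 0 0;0 0 -0.034 0 0 0 0;0 0 -0.034 0 0 0 0;0 0 -0.034 0 0 0 0;0 0 0 0 0 0 0;0.01 0 0 0 0 0 0;0.015 0 0 0 0 0 0;0.015 0 0 0 0 0 0'; python3 -m creep '0.015 0 0 0 0 0 0;0.015 0 0 0 0 0 0;0.015 0 0 0 0 0 0;0.015 0 0 0 0 0 0;0.01 0 0 0 0 0 0;0 0 0 0 0 0 0'
```

```text
time: 2.1
tool_pos: [579.3, -21.0, 158.1]
tcp_rot: [3.141, -0.0, -0.001]
contact_force: [-0.7, -0.2, 0.3]
grip_width: 0.5
finger_force: 0.5
time: 2.6
tool_pos: [650.6, -21.1, 158.2]
tcp_rot: [3.141, -0.003, -0.0]
contact_force: [0.1, -0.8, -0.3]
grip_width: 0.3
finger_force: 0.0
```

```bash
python3 -m creep '0.006 0 0 0 0 0 0;0.004 0 0 0 0 0 0;0 0 0 0 0 0 0'; python3 -m creep '0.004 0 0 0 0 0 0;0.003 0 0 0 0 0 0;0 0 0 0 0 0 0';python3 -m creep '0.003 0 0 0 0 0 0;0.002 0 0 0 0 0 0;0 0 0 0 0 0 0'; python3 - <<'E'
from h import *
t=viewer.capture('top')[:,:,::-1];s=viewer.capture('side')[:,:,::-1]
cv2.imwrite('pics/c.png',np.vstack([cv2.resize(t[130:270,200:360],(480,420))[:300],cv2.resize(s[160:260,210:370],(480,300))]))
E
```

```text
time: 2.85
tool_pos: [659.4, -20.2, 157.0]
tcp_rot: [3.141, -0.001, 0.0]
contact_force: [-1.3, 0.6, -0.2]
grip_width: 0.6
finger_force: 0.0
time: 3.1
tool_pos: [666.1, -19.9, 156.3]
tcp_rot: [3.141, 0.001, 0.001]
contact_force: [-0.9, -1.1, 1.0]
grip_width: 0.5
finger_force: 0.7
time: 3.35
tool_pos: [671.7, -19.7, 156.3]
tcp_rot: [-3.142, -0.001, 0.001]
contact_force: [-1.2, 0.6, -0.7]
grip_width: 0.5
finger_force: 0.0
```

View pics/c.png

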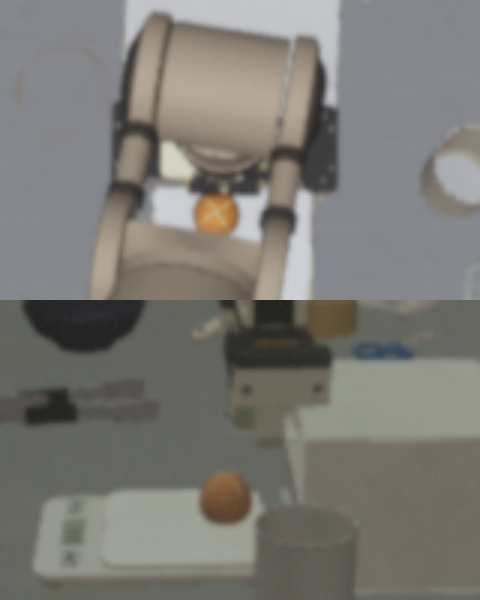

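The roll (top crop (216,214), side crop (226,497)) is uncovered and untouched; the drawer is nearly home but the fingers still push. I'll keep going until the catch force shows.

```bash
python3 -m creep '0.003 0 0 0 0 0 0;0.002 0 0 0 0 0 0;0 0 0 0 0 0 0';python3 -m creep '0.003 0 0 0 0 0 0;0.002 0 0 0 0 0 0;0 0 0 0 0 0 0';python3 -m creep '0.003 0 0 0 0 0 0;0.002 0 0 0 0 0 0;0 0 0 0 0 0 0'
```

```text
time: 3.7
tool_pos: [673.0, -19.7, 156.0]
tcp_rot: [-3.141, 0.009, 0.001]
contact_force: [-16.2, -0.4, 7.9]
grip_width: 0.4
finger_force: 7.6
time: 3.95
tool_pos: [673.9, -19.7, 155.9]
tcp_rot: [-3.141, 0.021, 0.001]
contact_force: [-32.8, -1.1, 18.6]
grip_width: 0.6
finger_force: 16.8
time: 4.2
tool_pos: [674.9, -19.7, 155.9]
tcp_rot: [-3.141, 0.032, 0.001]
contact_force: [-50.4, -1.0, 29.5]
grip_width: 0.6
finger_force: 26.3
```

```bash
python3 -m creep '-0.02 0 0.002 0 0 0 0;-0.035 0 0.01 0 0 0 0;-0.035 0 0.03 0 0 0 50;-0.02 0.03 0.02 0 0 0 100;-0.01 0.038 0.01 0 0 0 100;0 0.038 0.01 0 0 0 100;0 0.038 0.01 0 0 0 100;0 0.038 0 0 0 0 100';python3 -m creep '0 0.038 0 0 0 0.025 100;0 0.038 0 0 0 0.04 100;-0.015 0.035 0 0 0 0.04 100;-0.03 0.02 0 0 0 0.04 100;0 0 0 0 0 0.04 100;0 0 0 0 0 0 100'; python3 - <<'E'
from h import *
t=viewer.capture('top')[:,:,::-1];s=viewer.capture('side')[:,:,::-1]
cv2.imwrite('pics/t1.png',t);cv2.imwrite('pics/s1.png',s)
cv2.imwrite('pics/d.png',np.vstack([cv2.resize(t[100:300,130:330],(600,300+300))[0:400] ,cv2.resize(s[160:260,180:480],(600,200))]))
def blob(im,box,n):
    x0,y0,x1,y1=box; h=cv2.cvtColor(im[y0:y1,x0:x1],cv2.COLOR_BGR2HSV)
    m=((h[...,0]<22)&(h[...,1]>90)).astype(np.uint8)
    k,l,st,c=cv2.connectedComponentsWithStats(m);i=1+st[1:,4].argmax();print(n,st[i],c[i]+[x0,y0]);return c[i]+[x0,y0]
a=blob(t,(255,185,290,220),'top');b=blob(s,(270,205,305,245),'side')
print(tri(a,b),onz('top',*a,46))
E
```

```text
time: 4.87
tool_pos: [570.0, 164.0, 248.3]
tcp_rot: [-3.141, -0.005, 0.0]
contact_force: [1.5, 0.0, 0.1]
grip_width: 36.0
finger_force: 0.0
time: 5.37
tool_pos: [523.1, 295.0, 245.5]
tcp_rot: [-3.142, -0.0, 0.191]
contact_force: [0.4, 0.6, 0.4]
grip_width: 76.1
finger_force: 0.0
top [ 10  10  14  14 157] [271.51592357 201.23566879]
side [  7  13  16  16 212] [284.69811321 225.44339623]
(array([634.81855968, -12.33906121,  41.32975347]), np.float64(0.8494318334899452)) [633.73310784 -12.38460283  46.        ]
```

View pics/d.png

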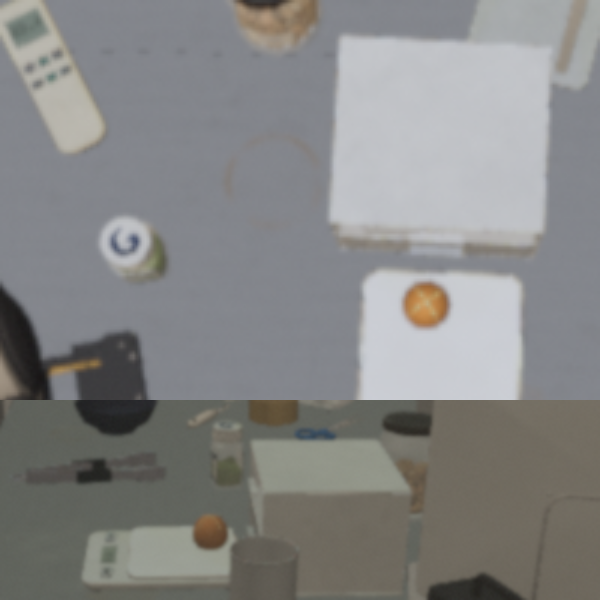

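The drawer is home (its front lines up with the cabinet at d.png (437,245)) and the roll is clear at (426,303), triangulated at (634,-12,41), which matches its given height. Next stop is over the tongs' grip at (466.5,302), yaw 0.20.

```bash
python3 -m creep '-0.028 0.004 0 0 0 0.009 100;-0.028 0.004 0 0 0 0 100;0 0 -0.035 0 0 0 100;0 0 -0.035 0 0 0 100;0 0 -0.035 0 0 0 100;0 0 0 0 0 0 100;0 0 0 0 0 0 100;0 0 0 0 0 0 100'; python3 - <<'E'
from h import *
t=viewer.capture('top')[:,:,::-1];s=viewer.capture('side')[:,:,::-1]
cv2.imwrite('pics/e.png',np.vstack([cv2.resize(t[200:300,100:240],(700,500))[:420],cv2.resize(s[140:220,160:340],(700,311))])[:731])
im=cv2.imread('pics/e.png');cv2.imwrite('pics/e.png',cv2.resize(im,None,fx=.8,fy=.8))
print(readout.get_obs()['tool_pos'],readout.get_obs()['grip_width'])
E
```

```text
time: 6.13
tool_pos: [470.0, 301.1, 142.0]
tcp_rot: [-3.141, -0.003, 0.193]
contact_force: [0.6, 0.4, 0.5]
grip_width: 91.7
finger_force: 0.0
[470.03640298 301.44710452 142.76955578] 91.49798946581107
```

View pics/e.png

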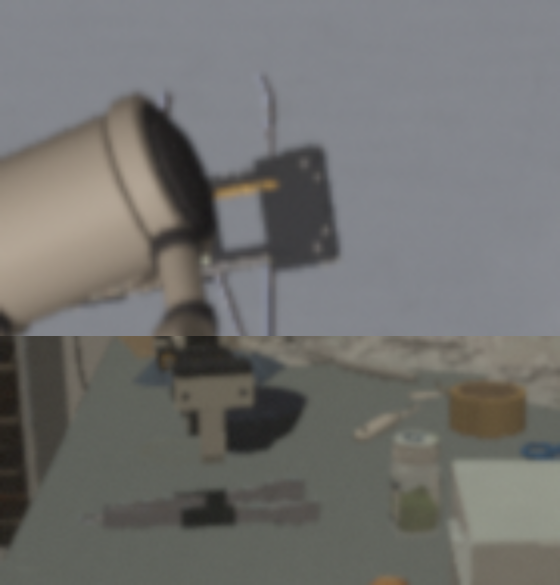

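The finger (213,455) stands straight above the rests (208,515) in the side view, so it lines up. Lowering and half closing.

```bash
python3 -m creep '-0.003 0 -0.035 0 0 0 100;0 0 -0.025 0 0 0 100;0 0 -0.013 0 0 0 100;0 0 0 0 0 0 100'; python3 -m creep '0 0 0 0 0 0 52;0 0 0 0 0 0 52;0 0 0 0 0 0 52;0 0 0 0 0 0 52;0 0 0 0 0 0 52;0 0 0 0 0 0 52;0 0 0 0 0 0 52;0 0 0 0 0 0 52'
```

```text
time: 6.57
tool_pos: [465.7, 301.2, 67.1]
tcp_rot: [3.142, -0.0, 0.194]
contact_force: [0.0, -0.9, -0.2]
grip_width: 91.9
finger_force: 0.0
time: 7.23
tool_pos: [465.8, 301.4, 67.8]
tcp_rot: [-3.141, -0.001, 0.195]
contact_force: [0.4, 0.0, 3.2]
grip_width: 48.6
finger_force: 7.0
```

```bash
python3 -m creep '0 0 0.01 0 0 0 52;0 0 0.02 0 0 0 52;0 0 0.03 0 0 0 52;0 0 0.02 0 0 0 52;0 0 0 0 0 0 52;0 0 0 0 0 0 52;0 0 0 0 0 0 52;0 0 0 0 0 0 52'; python3 -m creep '0 -0.015 0 0 0 -0.02 52;0 -0.025 0 0 0 -0.025 52;0 -0.03 0 0 0 -0.025 52;0 -0.03 0 0 0 -0.025 52;0 -0.03 0 0 0 -0.025 52;-0.005 -0.03 0 0 0 -0.025 52;-0.005 -0.03 0 0 0 -0.025 52;0 -0.03 0 0 0 -0.025 52'; python3 -m creep '0 -0.03 0 0 0 0 52;0 -0.03 0 0 0 0 52;0 -0.02 0 0 0 0 52;0 -0.012 0 0 0 0 52;0 0 0 0 0 0 52;0 0 0 0 0 0 52'; python3 - <<'E'
from h import *
t=viewer.capture('top')[:,:,::-1];s=viewer.capture('side')[:,:,::-1]
cv2.imwrite('pics/f.png',np.vstack([cv2.resize(t[180:290,205:345],(560,440))[:330],cv2.resize(s[150:250,210:350],(560,400))[:270]]))
cv2.imwrite('pics/t2.png',t);cv2.imwrite('pics/s2.png',s)
E
```

```text
time: 7.9
tool_pos: [464.6, 300.8, 146.2]
tcp_rot: [3.141, 0.003, 0.195]
contact_force: [0.2, -0.3, -1.2]
grip_width: 47.7
finger_force: 6.3
time: 8.57
tool_pos: [453.6, 79.9, 146.2]
tcp_rot: [3.142, 0.004, -0.001]
contact_force: [-0.4, 1.2, 0.2]
grip_width: 47.7
finger_force: 6.3
time: 9.07
tool_pos: [454.9, -11.1, 146.6]
tcp_rot: [-3.141, 0.002, -0.002]
contact_force: [0.2, 0.4, -0.6]
grip_width: 47.6
finger_force: 6.3
```

View pics/f.png

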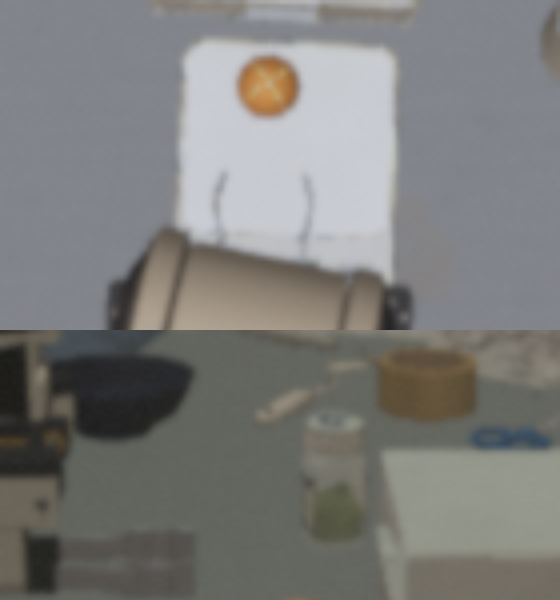

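Tongs are held level; tip ends show at f.png (222,175) and (308,177), with the roll at (268,86). Converting to world.

```bash
python3 - <<'E'
from h import *
f=lambda u,v:(205+u/4,180+v/4)
for z in(103,):
  for p in((222,175),(308,177),(214,205),(312,205),(220,240),(304,240)): print(p,onz('top',*f(*p),z).round(1))
s=cv2.imread('pics/s2.png');c=cv2.resize(s[190:225,215:270],None,fx=10,fy=10);cv2.imwrite('pics/g.png',c)
# expected side silhouettes: right tip cup end, top/bottom
for z in(79,103): print(px('side',(566,-40,z)))
E
```

```text
(222, 175) [564.3  15.3 103. ]
(308, 177) [564.  -42.3 103. ]
(214, 205) [544.   20.2 103. ]
(312, 205) [545.2 -45.3 103. ]
(220, 240) [520.7  15.7 103. ]
(304, 240) [521.7 -40.4 103. ]
(np.float64(257.4645780397136), np.float64(216.45839426615694))
(np.float64(257.3267489444082), np.float64(207.37298483429166))
```

View pics/g.png

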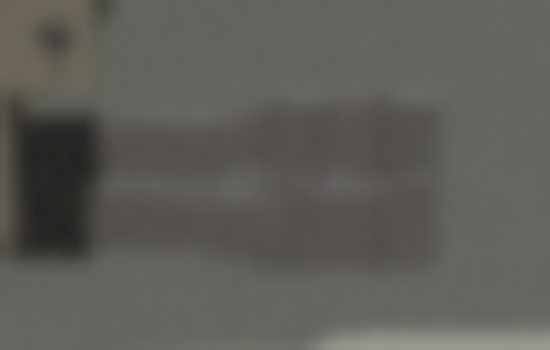

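Tongs level with underside at 79 mm, tips centred on y≈-12.5, matching the roll. Lower by 50 mm, then forward 91 mm.

```bash
python3 -m creep '0 0 -0.015 0 0 0 52;0 0 -0.02 0 0 0 52;0 0 -0.015 0 0 0 52;0 0 0 0 0 0 52;0.01 0 0 0 0 0 52;0.015 0 0 0 0 0 52;0.015 0 0 0 0 0 52;0 0 0 0 0 0 52'; python3 -m creep '0.012 0 0 0 0 0 52;0.012 0 0 0 0 0 52;0.012 0 0 0 0 0 52;0.01 0 0 0 0 0 52;0.005 0 0 0 0 0 52;0 0 0 0 0 0 52;0 0 0 0 0 0 52'; python3 - <<'E'
from h import *
t=viewer.capture('top')[:,:,::-1];s=viewer.capture('side')[:,:,::-1]
cv2.imwrite('pics/i.png',np.vstack([cv2.resize(t[175:235,235:315],(560,420))[:300],cv2.resize(s[190:250,230:310],(560,420))[:300]]))
E
```

```text
time: 9.83
tool_pos: [498.3, -10.3, 98.4]
tcp_rot: [3.141, -0.004, 0.001]
contact_force: [0.4, 0.1, -0.1]
grip_width: 47.9
finger_force: 6.3
time: 10.42
tool_pos: [545.7, -10.4, 97.4]
tcp_rot: [-3.142, 0.001, 0.0]
contact_force: [-0.8, 0.7, -0.5]
grip_width: 47.8
finger_force: 6.3
```

View pics/i.png

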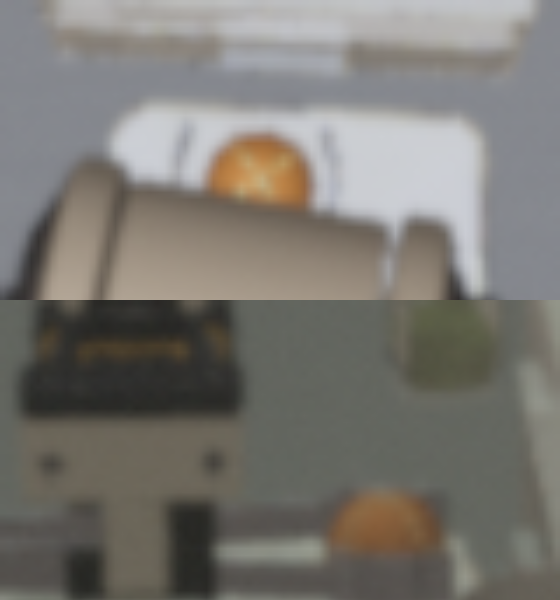

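The tips (183 and 333) straddle the roll (260) and the cup overlaps it along its length. Closing, then lifting.

```bash
python3 -m creep '0 0 0 0 0 0 46;0 0 0 0 0 0 42;0 0 0 0 0 0 30;0 0 0 0 0 0 10;0 0 0 0 0 0 0;0 0 0 0 0 0 0;0 0 0 0 0 0 0;0 0 0 0 0 0 0'; python3 -m creep '0 0 0.005 0 0 0 0;0 0 0.01 0 0 0 0;0 0 0.01 0 0 0 0;0 0 0.01 0 0 0 0;0 0 0.015 0 0 0 0;0 0 0.015 0 0 0 0;0 0 0.015 0 0 0 0;0 0 0.015 0 0 0 0'; python3 -m creep '0 0 0.01 0 0 0 0;0 0 0.005 0 0 0 0;0 0 0 0 0 0 0;0 0 0 0 0 0 0;0 0 0 0 0 0 0;0 0 0 0 0 0 0;0 0 0 0 0 0 0;0 0 0 0 0 0 0'; python3 - <<'E'
from h import *
t=viewer.capture('top')[:,:,::-1];s=viewer.capture('side')[:,:,::-1]
cv2.imwrite('pics/j.png',np.vstack([cv2.resize(t[155:235,225:325],(500,400))[:280],cv2.resize(s[150:250,220:345],(500,400))[:320]]))
E
```

```text
time: 11.18
tool_pos: [546.4, -10.8, 97.3]
tcp_rot: [3.142, 0.0, -0.0]
contact_force: [0.1, -0.7, -1.0]
grip_width: 39.8
finger_force: 30.0
time: 11.85
tool_pos: [546.5, -10.8, 194.4]
tcp_rot: [3.141, -0.001, -0.0]
contact_force: [0.4, -0.6, -1.9]
grip_width: 39.9
finger_force: 30.0
time: 12.52
tool_pos: [546.2, -10.8, 206.8]
tcp_rot: [-3.141, 0.001, -0.0]
contact_force: [0.8, -0.2, -1.3]
grip_width: 40.0
finger_force: 30.0
```

View pics/j.png

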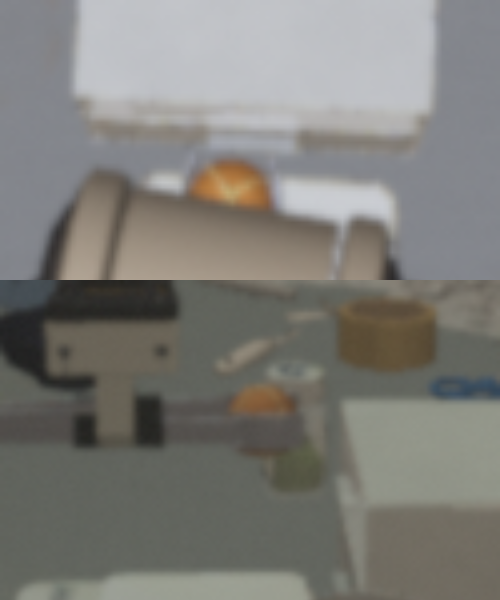

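The roll hangs between the closed cups (side (265,415)), about 110 mm up and clear of both scale and organiser. The drawer is still home.

```bash
python3 -c "
from plant import order
print(order.close_job())"
```

```text
the job is handed in; nothing more can be done
None
```

I pushed the drawer home and lifted the roll with the tongs about 110 mm above the scale; the last pictures show it hanging between the tips, and I handed the job in at about 12.6 s, though no verdict came back.

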